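# Seal the wired junction box

### The arm

A 7-joint arm with a two-finger parallel gripper is mounted at the origin on the work surface. World frame = base frame: x ahead of the robot, y to its left, z up, the work surface at z = 0. Lengths are in m, angles in rad, forces in N, time in s.
With the tool pointing down it reaches from about 0.425 to 0.925 m from the base axis. Payload 6.8 kg.
Tool frame: the origin (TCP) lies on the front face of the gripper's body, between the roots of the fingers; the fingertips stand 73 mm ahead of it and the grasp point (between the pads) lies 54 mm ahead of it (env.nose_length is the distance from the TCP to the fingertips, in m); z points along the fingers, y is the direction in which the jaws open and shut (so a half turn about z gives the same grasp; the last joint's range is limited). The gripper opens to 85 mm and grips with 20 to 120 N. Pads are 22 mm wide; open, the fingers measure 114 mm over their backs; the gripper's body (76 mm by 85 mm) begins 54 mm behind the grasp point. The pads swing forward as they close: fully open they stand 13 mm farther back than shut.
Start: joints at [1.053, 0.477, 0.022, 1.555, -0.011, 1.109, -0.083], TCP at [0.269, -0.619, 0.304] pointing down, gripper open.
Joint ranges: [-2.96, 2.96], [-0.34, 2.1], [-1.41, 1.46], [0.24, 2.44], [-1.37, 4.51], [0.17, 1.92], [-2.96, 2.96]. Speed limits (rad/s): [2.39, 2.39, 3.14, 3.14, 3.14, 3.14, 3.14].

### API

Orientations are given as a unit quaternion [w, x, y, z].
In Python, from cell import env, kin, camera, calibration, job gives the robot as it stands. The module is installed in compiled form; this text tells all that it offers. Calls block until the motion is done:
- env.reach(position, orientation): joint-space move of the TCP to a pose.
- env.movel(position, velocity=0.15, rot=None, stop_force=None): straight line of the TCP; rot=None keeps the orientation; velocity is the mean speed in m/s. With stop_force (N) it stops when the force on the tool has changed by that much, and returns True; else False.
- env.goto_joints(angles): joint-space move.
- env.grip(opening, f_grip=None): finger opening in m; f_grip is the grip in N (None keeps the last); returns when the fingers have stopped.
- env.dwell(seconds).
- kin.inverse_kinematics(position, orientation): joint angles nearest the present ones, or None.
- env.get_state(): the state.
- camera(name): name is "side" or "top" or "wrist"; returns (picture, depth): 420x560x3 uint8, blue, green, red; 420x560 float32, m along the optical axis (not along the pixel's ray), 0 where there is no reading.
- calibration(name): a dict with "fx", "fy", "cx", "cy" (pixels), "rvec" (rotation vector, rad) and "tvec" (3), from world to camera coordinates, as OpenCV has them. Camera axes: x right, y down, z forward; pixel columns grow to the right and rows downward; lengths in m; the calibration is good to about 2 mm. A picture is of the moment at which its call begins: read the wrist's pose just before it. calibration takes no time and is no camera call; for the wrist camera it gives the pose at the moment of the call.
A pose or a line that the arm cannot do raises env.PlanningError and nothing moves.
- job.job_done(): hands the job in, once; it reports no verdict.
The state is a dict: "time": time; "qpos": joint angles; "joint_velocities": joint speeds; "joint_torque": joint torques, N m; "tcp_pos": TCP position; "orientation": TCP orientation; "force": force on the tool from outside, world axes, zero at the start; "torque": the same for the moment, N m; "opening": finger opening in m.
Only numpy, scipy, OpenCV 4.12 (cv2) and the standard library are available. Lean on these libraries where they do the work, as an engineer would, in place of code of your own. Each camera call takes 0.05 s, during which the arm holds its last target.

### The job

The junction box with the yellow lid is wired and ready to close: push its lid down one corner at a time, at the black marks, until all four corners are fully home and the lid sits flat on its seal. Do not touch the box with the blue lid, which still has to be wired.

Things in the scene. Friction and masses are not known exactly. Their poses are not given: they have to be found in the camera images.
- done_lid: Yellow lid, 184 (x) x 154 (y) x 8 mm, a black mark near each corner, loose on a grey box (180 x 150 mm, rim 70 mm above the table, fixed). Origin: centre of the plate's underside, z up. Starts level, 8 mm above the rim, on four corner studs; ribs keep it from sliding off. Home: top 78 mm above the table. Rigid: as one corner goes down the opposite one may rock up, which is harmless.
- done_corner1 (a point): Top centre of the stud under the +x +y corner of the yellow lid (72 mm in x, 58 mm in y from its centre), below the black mark; the 8 mm lid lies on it. Top 78 mm above the table at the start, 70 mm fully home (hard stop). Moves only up and down, takes about 9 N to push, no spring: stays where pushed, even if the lid rocks up off it.
- done_corner2 (a point): Top centre of the stud under the -x +y corner of the yellow lid (72 mm in x, 58 mm in y from its centre), below the black mark; the 8 mm lid lies on it. Top 78 mm above the table at the start, 70 mm fully home (hard stop). Moves only up and down, takes about 9 N to push, no spring: stays where pushed, even if the lid rocks up off it.
- done_corner3 (a point): Top centre of the stud under the -x -y corner of the yellow lid (72 mm in x, 58 mm in y from its centre), below the black mark; the 8 mm lid lies on it. Top 78 mm above the table at the start, 70 mm fully home (hard stop). Moves only up and down, takes about 9 N to push, no spring: stays where pushed, even if the lid rocks up off it.
- done_corner4 (a point): Top centre of the stud under the +x -y corner of the yellow lid (72 mm in x, 58 mm in y from its centre), below the black mark; the 8 mm lid lies on it. Top 78 mm above the table at the start, 70 mm fully home (hard stop). Moves only up and down, takes about 9 N to push, no spring: stays where pushed, even if the lid rocks up off it.
- wait_lid: Blue lid of the second junction box, the same in every other way (184 x 154 mm, top 86 mm above the table, same origin and axes). Not to be touched.
There are look-alikes about, which are no part of the job. What is shaped like the done_lid but green is not meant.

How it is judged:
On the way, in this order (a step that is already met when the one before it is completed fails the run):
1. one of the yellow lid's corner studs is pushed home (top below 72.5 mm), the rest not yet ((height (world z) of done_corner1 below 0.0725 m or height (world z) of done_corner2 below 0.0725 m or height (world z) of done_corner3 below 0.0725 m or height (world z) of done_corner4 below 0.0725 m)), for 0.2 s.
2. two of the yellow lid's corner studs are pushed home (top below 72.5 mm), the rest not yet ((height (world z) of each of done_corner1, done_corner2 below 0.0725 m or height (world z) of each of done_corner1, done_corner3 below 0.0725 m or height (world z) of each of done_corner1, done_corner4 below 0.0725 m or height (world z) of each of done_corner2, done_corner3 below 0.0725 m or height (world z) of each of done_corner2, done_corner4 below 0.0725 m or height (world z) of each of done_corner3, done_corner4 below 0.0725 m)), for 0.2 s.
3. three of the yellow lid's corner studs are pushed home (top below 72.5 mm), the rest not yet ((height (world z) of each of done_corner1, done_corner2, done_corner3 below 0.0725 m or height (world z) of each of done_corner1, done_corner2, done_corner4 below 0.0725 m or height (world z) of each of done_corner1, done_corner3, done_corner4 below 0.0725 m or height (world z) of each of done_corner2, done_corner3, done_corner4 below 0.0725 m)), for 0.2 s.
At the end, for the whole second after the job is handed in: All four studs of the yellow lid are pushed home (tops below 72.5 mm, of 78 at the start), and the lid lies at rest on the rim, its underside below 73 mm and level within 2 degrees (height (world z) of each of done_corner1, done_corner2, done_corner3, done_corner4 below 0.0725 m and height (world z) of done_lid below 0.073 m and angle between done_lid's own z axis and vertical below 0.035 rad and linear speed of done_lid below 0.02 m/s); the robot touches nothing.
It fails at once if the blue lid is touched (more than 1 N) or shifted more than 10 mm (contact force between wait_lid and the fingers above 1 N or contact force between wait_lid and the arm above 1 N or distance of wait_lid from where it was at the start of the episode above 0.01 m).
It also fails if it takes over 38 s, if anything falls off the work surface, if the arm or the gripper's body presses on something with over 40 N, if the wrist force passes 120 N, or if a joint passes its speed limit or range.

## Working session

There is one attempt and no reset: what is moved stays moved. The work goes in short steps, each a Python script; the robot and the scene stay as the last script left them, time stands still between calls to the robot, and variables do not carry over. Pictures are saved under pics/ and viewed, and the job is handed in when it is done.

```bash
mkdir -p pics
python3 - <<'E'
from cell import env,camera,calibration
import cv2,numpy as np
for n in("top","side"):
    p,d=camera(n); cv2.imwrite(f"pics/{n}0.png",p); np.save(f"{n}d.npy",d); cv2.imwrite(f"{n}.png",p)
    print(n,calibration(n))
s=env.get_state(); print(s)
E
```

```text
top {'fx': 415.23271378648695, 'fy': 415.23271378648695, 'cx': 280.9332837204249, 'cy': 217.13348684748686, 'rvec': array([ 2.16462138, -2.1926787 ,  0.0216103 ]), 'tvec': array([0.02357813, 0.46451019, 0.92827853])}
side {'fx': 398.11447724992223, 'fy': 398.11447724992223, 'cx': 279.45287027682497, 'cy': 214.41346745456997, 'rvec': array([ 0.49887633, -2.5478554 ,  1.40100613]), 'tvec': array([0.4315693 , 0.18425971, 0.76240589])}
{'time': 0.1, 'qpos': array([ 1.05286867,  0.47774158,  0.02232676,  1.55634358, -0.01147559,
        1.10935261, -0.08311169]), 'joint_velocities': array([ 3.22724268e-05, -7.81518101e-04,  2.03100340e-03, -1.81991651e-03,
       -5.97294235e-04,  8.03395965e-04, -4.98534768e-04]), 'joint_torque': array([ 4.57263552e-03, -5.97769582e+01,  1.61414132e+00, -2.81957406e+01,
        1.28562329e-02,  4.96326669e-03, -2.14706682e-05]), 'tcp_pos': array([ 0.26878604, -0.61871326,  0.30301017]), 'orientation': array([-8.23419910e-04,  9.79074760e-01,  2.03499082e-01, -2.42962197e-04]), 'force': array([ 1.02060948, -0.83054354, -0.32639393]), 'torque': array([ 0.04525147, -0.01762739, -0.01487218]), 'opening': 0.08517062496468396}
```

View pics/top0.png

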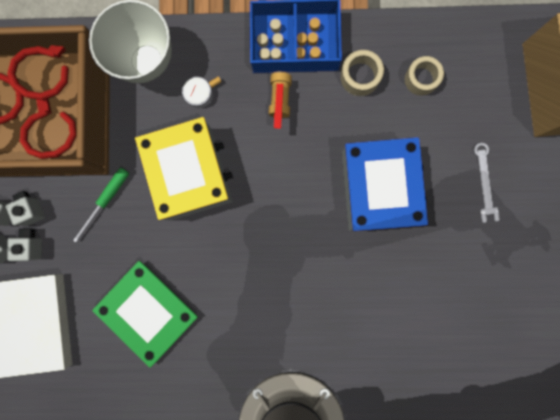

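View pics/side0.png

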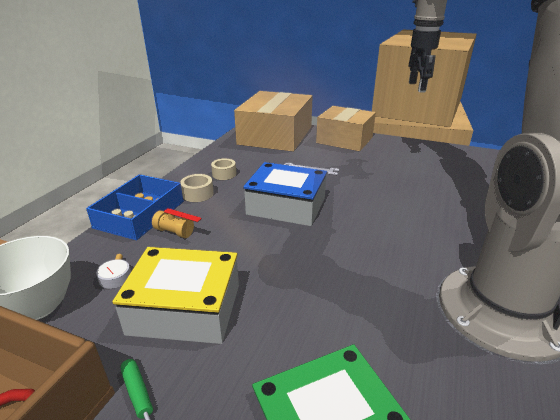

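```bash
cat > h.py <<'E'
import numpy as np,cv2
def ray(c,u,v,z):
    R=cv2.Rodrigues(c['rvec'])[0]; o=-R.T@c['tvec']
    d=R.T@np.array([(u-c['cx'])/c['fx'],(v-c['cy'])/c['fy'],1])
    return o+d*(z-o[2])/d[2]
E
python3 - <<'E'
from cell import calibration
from h import *
boxes={'top':[(146,144),(197,128),(216,192),(164,208)],'side':[(153,253),(219,254),(210,300),(128,297)]}
for n in boxes:
    im=cv2.imread(n+'.png'); c=calibration(n); g=im.max(axis=2); D=np.load(n+'d.npy'); P=[]
    for (x,y) in boxes[n]:
        w=g[y-9:y+10,x-9:x+10]
        k,l,st,ce=cv2.connectedComponentsWithStats((w<75).astype(np.uint8))
        i=l[9,9]; u,v=ce[i]+[x-9,y-9]
        p=ray(c,u,v,.086); P.append(p)
        R=cv2.Rodrigues(c['rvec'])[0]; dd=D[int(round(v)),int(round(u))]
        q=R.T@(np.array([(u-c['cx'])/c['fx'],(v-c['cy'])/c['fy'],1])*dd-c['tvec'])
        print(n,i,st[i,4],u,v,p.round(4),q.round(4))
    P=np.array(P); print(P.mean(0),[np.linalg.norm(P[i]-P[(i+1)%4]).round(4) for i in range(4)])
    if n=='top':
        for u,v in [(130,15),(90,40),(226,148),(228,176),(110,185)]: 
            dd=D[v,u];print(u,v,(R.T@(np.array([(u-c['cx'])/c['fx'],(v-c['cy'])/c['fy'],1])*dd-c['tvec'])).round(3))
    cv2.imwrite(f'pics/{n}crop.png',cv2.resize(im[100:320,80:260],None,fx=2.7,fy=2.7))
E
```

```text
top 1 37 145.24324324324326 143.24324324324326 [0.6226 0.3027 0.086 ] [0.6233 0.3037 0.0831]
top 1 38 197.18421052631578 127.3157894736842 [0.6546 0.1911 0.086 ] [0.6543 0.1909 0.0871]
top 2 38 216.05263157894737 191.92105263157896 [0.5159 0.1513 0.086 ] [0.516  0.1514 0.0855]
top 1 36 163.5 207.83333333333334 [0.484 0.263 0.086] [0.484  0.2633 0.0849]
[0.56927858 0.22701871 0.086     ] [np.float64(0.1161), np.float64(0.1443), np.float64(0.1162), np.float64(0.1442)]
130 15 [0.912 0.343 0.074]
90 40 [0.84  0.414 0.109]
226 148 [ 0.629  0.144 -0.002]
228 176 [0.556 0.133 0.041]
110 185 [0.542 0.405 0.027]
side 1 47 152.68085106382978 252.2340425531915 [0.6578 0.1886 0.086 ] [0.6559 0.1905 0.0879]
side 0 316 218.22151898734177 253.6012658227848 [0.536  0.1443 0.086 ] [0.5352 0.1455 0.0872]
side 1 80 209.4625 299.7375 [0.4868 0.26   0.086 ] [0.4858 0.2614 0.0875]
side 1 79 127.24050632911393 293.6455696202532 [0.6255 0.3004 0.086 ] [0.6241 0.3016 0.0876]
[0.57654107 0.22332539 0.086     ] [np.float64(0.1296), np.float64(0.1258), np.float64(0.1445), np.float64(0.1163)]
```

View pics/topcrop.png

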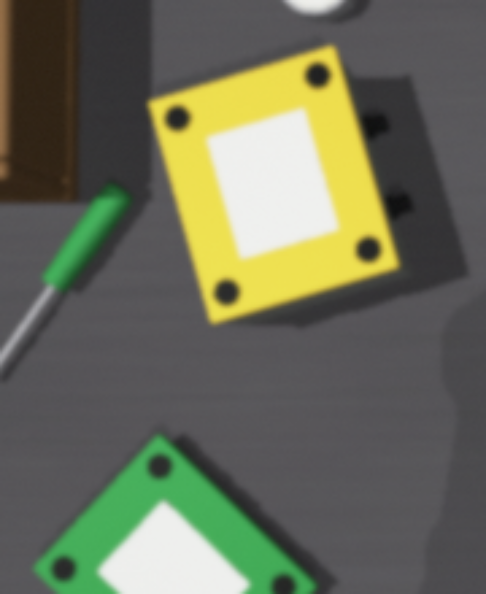

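```bash
cat >> h.py <<'E'
P=np.array([[.6226,.3027],[.6546,.1911],[.5159,.1513],[.484,.263]])+[.0012,-.0012]
def quat(psi):
    # tool down, tool x axis at heading psi in world
    return np.array([0,np.cos(psi/2),np.sin(psi/2),0])
E
python3 - <<'E'
from cell import env,kin
from h import *
best=[]
for k in range(4):
    q=quat(np.deg2rad(16+90*k)); js=[kin.inverse_kinematics([*p,z],q) for p in P for z in (.25,.145)]
    print(k,[None if j is None else np.round(j,2).tolist() for j in js])
E
```

```text
0 [[-0.11, 0.64, -0.65, 1.52, 0.41, 1.12, -2.14], [-0.21, 0.72, -0.5, 1.6, 0.4, 0.92, -2.14], [0.01, 0.6, -0.57, 1.55, 0.35, 1.09, -1.93], [-0.06, 0.7, -0.46, 1.63, 0.37, 0.9, -1.95], [0.14, 0.39, -0.67, 1.9, 0.3, 0.95, -1.96], [0.0, 0.52, -0.51, 1.98, 0.37, 0.73, -2.02], [0.03, 0.45, -0.81, 1.87, 0.39, 0.99, -2.24], [-0.13, 0.56, -0.61, 1.95, 0.45, 0.77, -2.29]]
1 [[0.05, 0.74, -0.94, 1.51, 0.62, 1.21, -0.71], [-0.04, 0.8, -0.77, 1.59, 0.63, 1.02, -0.72], [0.08, 0.63, -0.68, 1.55, 0.43, 1.11, -0.42], [0.04, 0.74, -0.61, 1.62, 0.5, 0.94, -0.47], [0.28, 0.45, -0.86, 1.89, 0.4, 0.98, -0.48], [0.15, 0.57, -0.7, 1.97, 0.51, 0.79, -0.57], [0.22, 0.57, -1.1, 1.86, 0.58, 1.08, -0.83], [0.11, 0.69, -0.97, 1.93, 0.72, 0.91, -0.94]]
2 [[0.11, 0.8, -1.06, 1.51, 0.71, 1.26, 0.8], [-0.02, 0.81, -0.8, 1.58, 0.65, 1.03, 0.83], [0.17, 0.68, -0.83, 1.54, 0.53, 1.16, 1.08], [0.17, 0.81, -0.83, 1.61, 0.67, 1.03, 0.98], [0.46, 0.57, -1.13, 1.88, 0.59, 1.08, 0.94], [0.24, 0.61, -0.82, 1.97, 0.6, 0.83, 0.93], [0.27, 0.63, -1.19, 1.85, 0.65, 1.12, 0.68], [0.21, 0.79, -1.14, 1.93, 0.87, 1.02, 0.52]]
3 [[0.16, 0.86, -1.19, 1.5, 0.81, 1.33, 2.31], [0.16, 1.02, -1.2, 1.57, 0.99, 1.25, 2.21], [-1.08, 0.93, 1.26, 1.64, -0.92, 1.29, -2.51], [-1.07, 1.11, 1.26, 1.7, -1.12, 1.23, -2.39], [-1.28, 0.67, 1.28, 1.99, -0.74, 1.07, -2.52], [-1.23, 0.94, 1.26, 2.06, -1.08, 1.05, -2.27], [0.26, 0.62, -1.18, 1.85, 0.64, 1.12, 2.26], [0.24, 0.83, -1.19, 1.93, 0.9, 1.06, 2.06]]
```

```bash
cat >> h.py <<'E'
def press(env,i):
    env.movel([*P[i],.190],velocity=.2)
    for t in range(3):
        f=env.get_state()['force'][2]
        r=env.movel([*P[i],.144],velocity=.025,stop_force=22)
        s=env.get_state(); print(i,r,s['tcp_pos'].round(4),'F',s['force'].round(1),f.round(1),'t',round(s['time'],2))
        if s['tcp_pos'][2]<.153: break
    env.dwell(.25)
    env.movel([*P[i],.190],velocity=.2); print('t',env.get_state()['time'])
E
python3 - <<'E'
from cell import env,camera
from h import *
q=quat(np.deg2rad(106))
env.grip(0.0)
env.reach([*P[1],.24],q); print(env.get_state()['tcp_pos'],env.get_state()['time'])
press(env,1)
p,d=camera('side'); cv2.imwrite('pics/s1.png',p)
E
```

```text
[0.65622886 0.1886692  0.23993636] 4.0167
1 True [0.6563 0.1897 0.1525] F [-1.8 -1.6  7.9] 0.3 t 5.84
t 6.4333
```

View pics/s1.png

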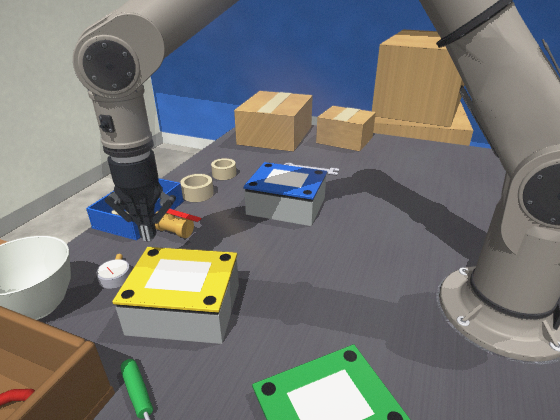

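```bash
cat >> h.py <<'E'
def lid(im,D,c):
    hsv=cv2.cvtColor(im,cv2.COLOR_BGR2HSV)
    m=((hsv[...,0]>22)&(hsv[...,0]<34)&(hsv[...,1]>140)&(hsv[...,2]>120)&(D>0)).astype(np.uint8)
    m=cv2.erode(m,np.ones((3,3)))
    v,u=np.nonzero(m); d=D[v,u]; R=cv2.Rodrigues(c['rvec'])[0]
    X=(np.c_[(u-c['cx'])/c['fx']*d,(v-c['cy'])/c['fy']*d,d]-c['tvec'])@R
    k=(abs(X[:,2]-.084)<.03)&(np.hypot(*(X[:,:2]-P.mean(0)).T)<.14); X=X[k]
    A=np.c_[X[:,:2]-P.mean(0),np.ones(len(X))]
    for _ in range(3):
        co=np.linalg.lstsq(A,X[:,2],rcond=None)[0]; r=abs(A@co-X[:,2]); g=r<max(.003,2*np.median(r)); A,X=A[g],X[g]
    z=np.c_[P-P.mean(0),np.ones(4)]@co
    print('corner z mm',(z*1000).round(1),'n',len(X),'rms',r.std().round(4))
E
python3 - <<'E'
from cell import camera,calibration
from h import *
for n in('side','top'):
    c=calibration(n)
    print(n,'before');lid(cv2.imread(n+'.png'),np.load(n+'d.npy'),c)
    p,d=camera(n);print('now');lid(p,d,c)
E
```

```text
side before
corner z mm [86.2 86.6 86.4 86. ] n 3159 rms 0.0005
now
corner z mm [86.2 86.5 86.5 86.1] n 3082 rms 0.0005
top before
corner z mm [85.9 85.8 85.8 85.9] n 2996 rms 0.0008
now
corner z mm [85.9 86.  85.9 85.8] n 1455 rms 0.0008
```

Run:
```python
from cell import env,camera,calibration
from h import *
print(env.nose_length)
i=1
env.movel([*P[i],.166],velocity=.15)
for z in np.arange(.163,.147,-.002):
    r=env.movel([*P[i],z],velocity=.02,stop_force=40)
    s=env.get_state(); print(r,z.round(3),s['tcp_pos'].round(4),s['force'].round(1),round(s['time'],2))
    if s['force'][2]>25: break
c=calibration('side');p,d=camera('side');lid(p,d,c);cv2.imwrite('pics/s2.png',p[180:360,60:300].repeat(3,0).repeat(3,1))
```

```text
0.0726
False 0.163 [0.656  0.19   0.1634] [-0.1 -0.3 -0.5] 7.19
False 0.161 [0.6558 0.1898 0.161 ] [-0.4  0.6  0.1] 7.44
False 0.159 [0.6557 0.1898 0.1588] [-0.4 -0.3 -0.1] 7.69
False 0.157 [0.6558 0.1899 0.1569] [-0.1  0.3  0.3] 7.94
False 0.155 [0.6558 0.1899 0.1549] [-0.1  1.   0.7] 8.19
False 0.153 [0.6559 0.19   0.153 ] [-0.1  0.1 -0.3] 8.44
False 0.151 [0.656  0.1901 0.1525] [-3.1 -1.6  9.9] 8.69
False 0.149 [0.6561 0.1902 0.1522] [-6.6 -5.1 20.9] 8.94
False 0.147 [0.6562 0.1903 0.152 ] [-10.3  -6.3  32.5] 9.19
corner z mm [86.6 79.9 86.9 93.6] n 2831 rms 0.0005
```

View pics/s2.png

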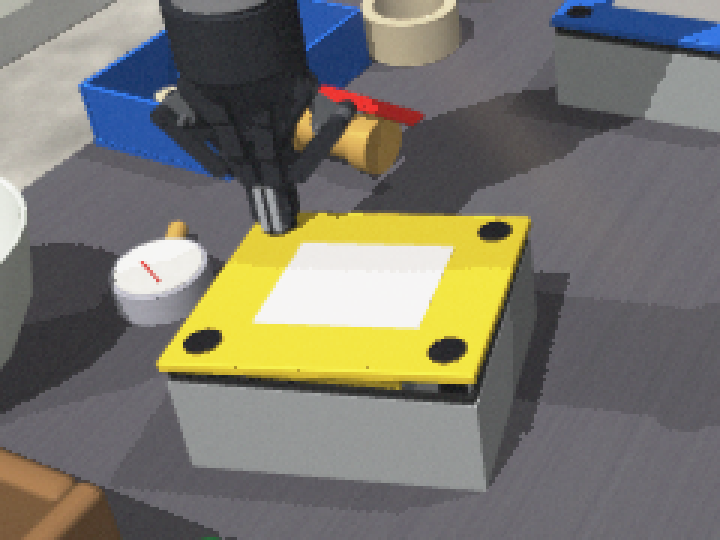

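```bash
sed -i 's/stop_force=22/stop_force=32/; s/,\.144\]/,.142]/' h.py
python3 - <<'E'
from cell import env,camera,calibration
from h import *
env.movel([*P[1],.190],velocity=.2)
press(env,0)
c=calibration('side');p,d=camera('side');lid(p,d,c)
E
```

```text
0 True [0.6242 0.3017 0.1517] F [-1.7 -1.3  6.8] -0.7 t 11.82
t 12.4167
corner z mm [79.2 79.8 86.8 86.2] n 3032 rms 0.0005
```

Run:
```python
from cell import env,camera,calibration
from h import *
press(env,2)
c=calibration('side');p,d=camera('side');lid(p,d,c);cv2.imwrite('pics/s3.png',p)
```

```text
2 True [0.517  0.1498 0.1518] F [-2.2 -1.  10.5] -0.5 t 14.97
t 15.5583
corner z mm [80.4 79.7 85.1 85.8] n 3020 rms 0.0005
```

View pics/s3.png

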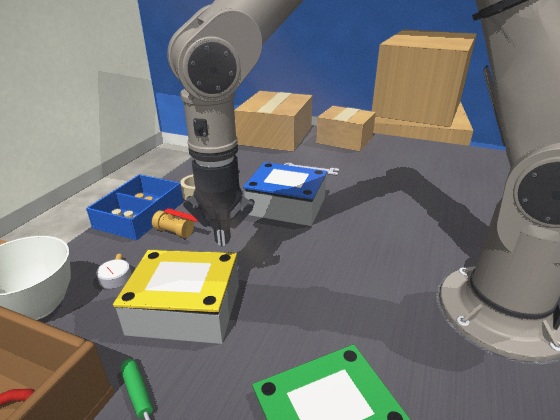

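Run:
```python
from cell import env,camera,calibration
from h import *
press(env,3)
for n in('side','top'):
    c=calibration(n);p,d=camera(n);lid(p,d,c);cv2.imwrite(f'pics/{n}4.png',p)
```

```text
3 True [0.485  0.2621 0.1508] F [-2.5 -2.4  9.2] -0.1 t 17.79
t 18.3917
corner z mm [78.8 79.6 79.1 78.3] n 2444 rms 0.0006
corner z mm [78.5 78.8 78.4 78.1] n 2656 rms 0.0007
```

View pics/side4.png

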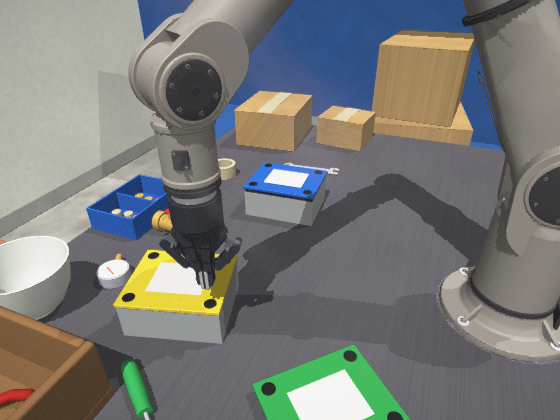

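Run:
```python
from cell import env,camera,calibration,job
from h import *
press(env,1)
press(env,0)
env.movel([*P[0],.25],velocity=.2)
env.dwell(.3)
for n in('side','top'):
    c=calibration(n);p,d=camera(n);lid(p,d,c);cv2.imwrite(f'pics/{n}5.png',p)
s=env.get_state();print(s['time'],s['force'].round(1))
```

```text
1 True [0.6559 0.19   0.1509] F [-1.8 -0.6  5.8] 0.1 t 21.06
t 21.6583
0 True [0.6238 0.3016 0.1508] F [-2.1 -1.5  5.3] -0.9 t 23.89
t 24.4917
corner z mm [78.3 78.8 79.  78.5] n 3045 rms 0.0005
corner z mm [78.1 78.  78.7 78.8] n 613 rms 0.0008
25.3417 [-0.2 -0.1 -0.1]
```

View pics/side5.png

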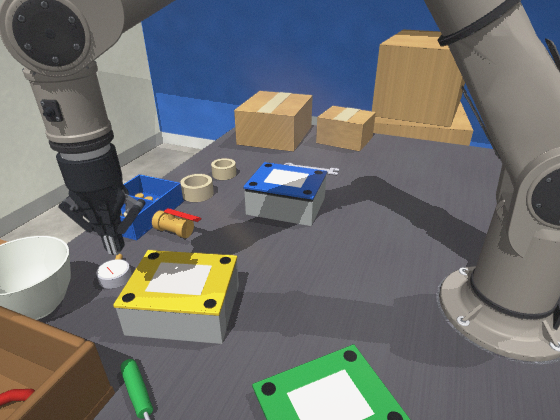

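The side view shows the yellow lid flat on its rim, with marks at about (153,256), (225,260), (210,303) and (128,297). The gripper is clear of it and the blue lid hasn't moved. I'm handing in.

```bash
python3 -c "
from cell import job
print(job.job_done())"
```

```text
the job is handed in; nothing more can be done
None
```

The yellow lid is closed and the job is handed in at about 25 s of the 38 s allowed. I pressed its four black marks one at a time with the gripper shut, each until the force rose sharply at the hard stop. I then pressed the two far corners once more. No verdict was reported.

- **Lid height:** both cameras put the lid's top at 78.0–79.0 mm at all four corners, against 78 mm when home and about 86 mm at the start. That is level to well under 1°.
- **Studs:** I could not see the studs themselves. That they are home is inferred from the lid height and the force at each stop.
- **First corner:** after the first press the lid settled back level, so it looked as if nothing had moved. A second press with force readings showed that the stud was already down. It sat under 1 mm high later on, and pressing it again brought it fully down.
- **Blue lid:** the arm stayed clear of it throughout, and it looks unmoved in the last picture.
- **Robot:** the gripper was raised clear of the lid, with close to zero force on the tool.

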